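# Fit the valve knob and hold the valve open

## Task

On the valve test stand, lay the aluminium retaining bar across the two supports, down between their guide walls with the spindle up through its hole, and let go of it. Then turn the black knob so that the flat in its bore matches the flat of the spindle, push it fully home on the spindle, and press it down to the spindle's stop against the spring; finish while still holding it pressed there with the gripper. Leave the other goods on the counter where they are.

Things in the scene. Friction and masses are not known exactly. Their poses are not given: they have to be found in the camera images.
- stand: Grey fixed stand, base 90 x 172 x 10 mm, origin centre of underside, on the counter. Two posts 65 mm either side of the origin along y; their flat tops, 70 mm above the counter, carry the bar. Thin dark guide walls rise 10 mm above the tops and leave 49 mm in x (side walls) and 156 mm in y (end walls) for the bar. The valve stands in the middle, on the origin
- valve: Brass push-to-open valve fixed upright in the middle of the stand: 38 mm across, top 68 mm above the counter (below the laid bar). Origin on its axis, 10 mm above the counter. Its outlet nozzle (24 mm across, 35 mm above the counter) sticks out 50 mm from the axis along its +x, the side that the spindle's flat faces. Turned up to 0.3 rad from the stand
- spindle_tip (a point): Centre of the upper end of the valve's upright steel spindle, 112 mm above the counter when not pressed. The spindle is a D-shaft: 16 mm round with one flat, 2 mm from the axis, facing +x of this frame; z is up; the upper 2 mm are chamfered. It does not turn
- spindle (a joint): How far the spindle is pressed down, m: 0 is up, 0.006 is its stop. A spring pushes it back up: about 5 N to start it moving, 11 N to hold it at the stop
- bar: Retaining bar, plain aluminium, 44 x 150 x 15 mm (x, y, z), 0.15 to 0.3 kg, flat on the counter; origin at the centre of its underside, long side along y. A 27 mm hole through its middle lets the spindle pass. Same either way round and either way up. Laid on the stand, its underside is 70 mm and its top 85 mm above the counter
- knob: Black knob, 0.05 kg, upright on the counter: skirt 40 mm across, 23 mm high; on it a bar grip 42 mm long (x), 12 mm thick (y), top 41 mm up. Origin centre of underside, where a D-shaped blind bore, 18 mm round, 18 mm deep, has its flat 3 mm from the axis on +x; a pointed nose (33 mm from the axis) marks +x. Fully home, its underside is 18 mm below the spindle's tip; it never reaches the bar
- knob_nose (a point): Point of the knob's nose: 33 mm from the knob's axis along its +x, 20 mm above its underside; its axes are the knob's. With the knob turned right, it lies on the same side as the spindle's flat and the valve's outlet
- tape_roll: Bystander: white roll of tape, 56 mm across, 16 mm high, origin under its centre
- brass_tee: Bystander: brass tee fitting lying flat, 60 x 45 x 31 mm, origin under its middle
- brass_elbow: Bystander: brass elbow fitting lying flat, two legs of 36 mm, 31 mm high, origin under its corner
- paste_tub: Bystander: round jar of jointing paste, 60 mm across, 60 mm high, origin under its centre
- wrench: Bystander: steel wrench lying flat, 180 mm long, origin under its middle
- carton: Bystander: cardboard carton 60 x 100 x 45 mm, origin under its centre
Not all that is in view belongs to the job. Several things have the shape of the knob; the one meant has the colours described above. What is shaped like the stand but purple is not meant.

How it is judged (in metres and radians):
On the way, in this order (a step that is already met when the one before it is completed fails the run):
1. the bar lies on both supports with the spindle through it, released (x of bar in the frame of stand between -0.006 and 0.006 m and y of bar in the frame of stand between -0.007 and 0.007 m and angle between the y axis of bar and the y axis of stand, either way round below 0.1 rad and angle between the z axis of bar and the z axis of stand, either way round below 0.04 rad and (z of bar in the frame of stand between 0.067 and 0.073 m or z of bar in the frame of stand between 0.082 and 0.088 m) and contact force between the fingers and bar below 0.1 N and linear speed of bar below 0.02 m/s), for 0.2 s.
2. the knob is fully home on the spindle (z of knob in the frame of spindle_tip below -0.0155 m and horizontal distance between knob and spindle_tip below 0.003 m and angle between knob's own z axis and vertical below 0.12 rad and angle between the x axis of knob and the x axis of spindle_tip, either way round below 0.35 rad and x of knob_nose in the frame of spindle_tip above 0.02 m), for 0.1 s.
At the end, for the whole second after the job is handed in: The bar lies flat on both supports (within 6 mm, 7 mm along, 3 mm in height, 0.1 rad); the knob is on the spindle by at least 15.5 of 18 mm, upright, centred within 3 mm and flat to flat; the fingers hold it with the spindle pressed at least 4.5 of 6 mm, and do not touch the bar (all of step 2 and x of bar in the frame of stand between -0.006 and 0.006 m and y of bar in the frame of stand between -0.007 and 0.007 m and angle between the y axis of bar and the y axis of stand, either way round below 0.1 rad and angle between the z axis of bar and the z axis of stand, either way round below 0.04 rad and (z of bar in the frame of stand between 0.067 and 0.073 m or z of bar in the frame of stand between 0.082 and 0.088 m) and value of joint spindle above 0.0045 m and contact force between the fingers and knob above 3 N and contact force between the fingers and bar below 0.5 N); the arm keeps its last pose, push and grip.
It fails at once if any of the other goods is moved more than 40 mm (distance of any of tape_roll, brass_tee, brass_elbow, paste_tub, wrench, carton from where it was at the start of the episode above 0.04 m).
It also fails if it takes over 56 s, if anything falls off the work surface, if the arm or the gripper's body presses on something with over 40 N, if the wrist force passes 120 N, or if a joint passes its speed limit or range.

## Robot

A 6-joint arm with a two-finger parallel gripper is mounted at the origin on the work surface. World frame = base frame: x ahead of the robot, y to its left, z up, the work surface at z = 0. Lengths are in m, angles in degrees, forces in N, time in s.
With the tool pointing down it reaches from about 0.25 to 0.725 m from the base axis. Payload 9.7 kg.
Tool frame: the origin (TCP) lies midway between the tips of the shut fingers; the grasp point (between the pads) lies 19 mm behind it (bot.pinch_z is the distance from the TCP to the grasp point, in m); z points along the fingers, y is the line along which they close (so a half turn about z gives the same grasp; the last joint's range is limited). The gripper opens to 85 mm and grips with 20 to 120 N. Pads are 22 mm wide; open, the fingers measure 114 mm over their backs; the gripper's body (76 mm by 85 mm) begins 54 mm behind the grasp point. The pads swing forward as they close: fully open they stand 13 mm farther back than shut.
Start: joints at [-67.724, 4.979, 10.078, 95.1, 0, 90], TCP at [0.208, -0.509, 0.231] pointing down, gripper open.
Joint ranges: [-179.16, 179.16], [-48.56, 103.87], [-65.8, 70.77], [-126.05, 130.52], [-82.76, 87.17], [-180, 180]. Speed limits (degrees/s): [127.2, 127.2, 147.25, 180, 180, 180].

## Interface

Orientations are given as [roll, pitch, yaw] about the fixed x, y, z axes, in that order (R = Rz(yaw) Ry(pitch) Rx(roll)).
In Python, from workcell import sensors, camera, ticket, bot gives the robot as it stands.
- The arm moves only by the shell command python3 -m handwheel 'ROWS' [FORCE]. ROWS is a JSON object of lists of equal length, an entry for each row: "gripper": the opening, from -1 (shut) to 1 (fully open); "slide": the shift along the tool's x, y, z in mm, a list of three; "yaw": the turn about the tool's z in rad. A call has 1 to 8 rows; each row shifts and turns the commanded pose from where the row before left it, along the tool's axes as they then stand; what a row does not reach is not made up. A row lasts 1/12 s, in which the tool goes at most 41.7 mm and 7.16 degrees, less where a joint would pass 70% of its speed; a pose out of reach is approached as far as the arm can. A call is refused whole if a number of a shift passes 41.7 or a number of a turn 0.125, either way. A call with a gripper value outside its range is refused whole. The fingers move at their own pace and stop on an object; FORCE is the grip in N (left out, the last holds). Time passes only in rows, so rows that do not move let the fingers close. It gives the time, the measured TCP pose, the force, the opening and the grip force at its end, in the units of the state.
- sensors.get_obs(): the state, without advancing time (a new reading comes with each control period).
- camera(name): name is "side" or "top" or "wrist"; returns a dict with "img" (420x560x3 uint8, red, green, blue), "fx", "fy", "cx", "cy" (pixels), "dist" ([k1, k2, p1, p2, k3] as OpenCV has them; the pictures are not rectified), "R" (3x3) and "t" (3): a world point X has camera coordinates R X + t. Camera axes: x right, y down, z forward; pixel columns grow to the right and rows downward; lengths in m; the calibration is good to about 2 mm. A picture is of the moment at which its call begins. There is no depth.
- ticket.job_done(): hands the job in; it is judged then, once.
The state is a dict: "time": time; "q": joint angles; "qd": joint speeds; "joint_efforts": joint torques, N m; "ee_pos": TCP position; "tcp_rot": TCP orientation; "wrist_force": force on the tool from outside, world axes, zero at the start; "torque": the same for the moment, N m; "opening": finger opening in m; "grasp_force": force on a finger pad.
Only numpy, scipy, OpenCV 4.12 (cv2) and the standard library are available. Lean on these libraries where they do the work, as an engineer would, in place of code of your own. Each camera call takes 0.05 s, during which the arm holds its last target. There are 200 camera calls.

## Working session

There is one attempt and no reset: what is moved stays moved. The work goes in short steps, Python scripts to look and compute and a shell command to move; the robot and the scene stay as the last step left them, time stands still between calls to the robot, and variables do not carry over. Pictures are saved under pics/ and viewed, at most 10 in all, crops included, and the job is handed in when it is done.

```bash
mkdir -p pics; ls
python3 - <<'E'
from workcell import sensors, camera, ticket, bot
import cv2,pickle
o=sensors.get_obs();print({k:o[k] for k in('time','ee_pos','tcp_rot','opening','wrist_force')},bot.pinch_z)
for n in('top','side'):
    c=camera(n);pickle.dump(c,open(n+'.pkl','wb'));print(n,c['fx'],c['fy'],c['cx'],c['cy'],c['dist'],c['R'],c['t'])
    cv2.imwrite(f'pics/{n}0.png',cv2.resize(c['img'][:,:,::-1],(800,600),interpolation=cv2.INTER_CUBIC))
E
```

```text
pics
{'time': 0.0, 'ee_pos': array([ 0.20841621, -0.50872315,  0.2305812 ]), 'tcp_rot': array([-1.79922380e+02, -1.28424691e-03,  2.22797394e+01]), 'opening': 0.08527650394534374, 'wrist_force': array([ 0.3649131 , -0.89953557, -0.09662181])} 0.0187
top 416.69725272345795 416.69725272345795 275.27056047253495 202.78019207302836 [-0.03680474  0.          0.          0.          0.        ] [[-0.01911318 -0.99971741  0.01413465]
 [-0.98006683  0.01593765 -0.1980278 ]
 [ 0.19774656 -0.01763784 -0.98009449]] [0.05418328 0.59357488 0.94381029]
side 435.44703467010925 435.44703467010925 273.8784368728609 203.13879668288433 [-0.12691088  0.          0.          0.          0.        ] [[ 0.99385444 -0.10961028  0.0154576 ]
 [-0.04796242 -0.55225595 -0.8322938 ]
 [ 0.0997645   0.82643751 -0.5541192 ]] [-0.58774075  0.12874549  0.93424019]
```

View pics/top0.png

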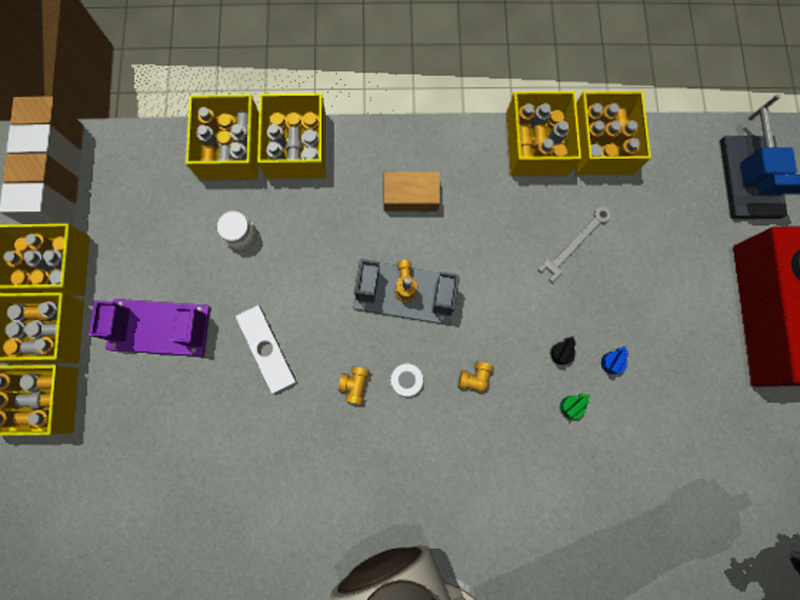

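View pics/side0.png

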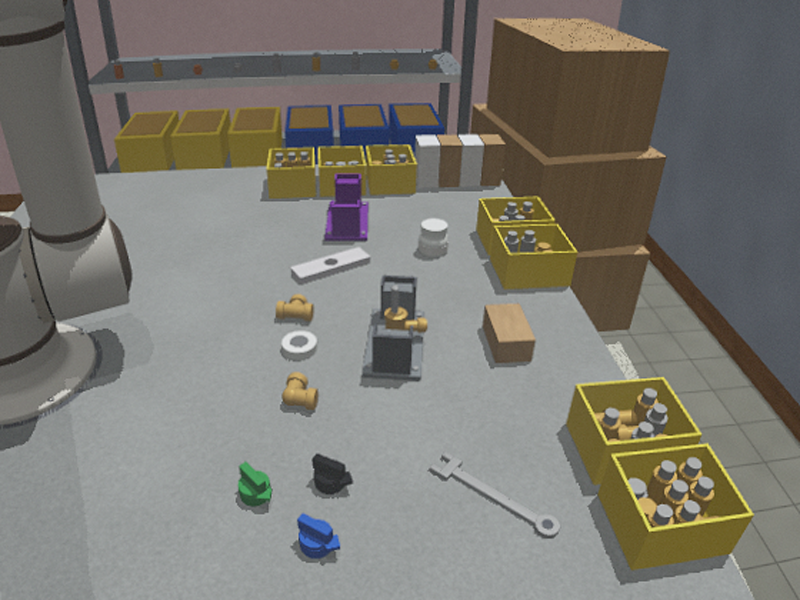

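The top view shows the bar at about (265,348), the stand at (407,290) and the black knob at (563,350), in the 800x600 picture. The side view shows the stand at (398,330) and the knob at (330,475). Next I'll enlarge crops of these.

```bash
cat > h.py <<'E'
import numpy as np, cv2, pickle
def K(c): return np.array([[c['fx'],0,c['cx']],[0,c['fy'],c['cy']],[0,0,1]])
def px2w(c,uv,z):
    n=cv2.undistortPoints(np.array(uv,float).reshape(-1,1,2),K(c),np.array(c['dist'])).reshape(-1,2)
    d=np.c_[n,np.ones(len(n))]@c['R']; o=-c['R'].T@c['t']
    return o+d*((z-o[2])/d[:,2])[:,None]
def w2px(c,X): return cv2.projectPoints(np.array(X,float).reshape(-1,3),cv2.Rodrigues(np.array(c['R']))[0],np.array(c['t']),K(c),np.array(c['dist']))[0].reshape(-1,2)
def crop(img,u0,v0,w,h,s,step=10):
    a=cv2.resize(img[v0:v0+h,u0:u0+w,::-1],(w*s,h*s),interpolation=cv2.INTER_CUBIC)
    for u in range(-(-u0//step)*step,u0+w,step):
        cv2.line(a,((u-u0)*s,0),((u-u0)*s,5),(0,0,255),1);cv2.putText(a,str(u),((u-u0)*s,16),0,.35,(0,0,255),1)
    for v in range(-(-v0//step)*step,v0+h,step):
        cv2.line(a,(0,(v-v0)*s),(5,(v-v0)*s),(0,0,255),1);cv2.putText(a,str(v),(6,(v-v0)*s+4),0,.35,(0,0,255),1)
    return a
E
python3 - <<'E'
from h import *
t=pickle.load(open('top.pkl','rb'));s=pickle.load(open('side.pkl','rb'))
o=np.zeros((600,800,3),np.uint8)
o[:300,:400]=crop(t['img'],245,172,80,60,5)
o[300:600,:400]=crop(s['img'],240,185,80,60,5)
o[:400,400:640]=crop(t['img'],160,208,48,80,5)
o[400:600,400:600]=crop(t['img'],374,228,40,40,5)
o[400:600,600:800]=crop(s['img'],212,312,40,40,5)
cv2.imwrite('pics/c1.png',o)
E
```

```text
(no output)
```

View pics/c1.png

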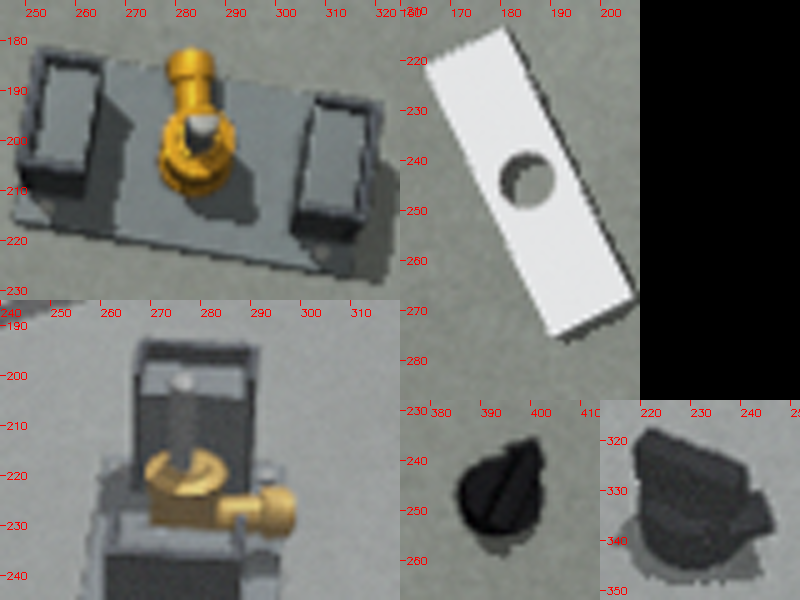

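The enlarged crops give readable bar corners, guide-wall corners, spindle tip and knob nose. I'll work out the poses from these.

Run:
```python
from h import *
np.set_printoptions(precision=4,suppress=True)
t=pickle.load(open('top.pkl','rb'));s=pickle.load(open('side.pkl','rb'))
f=lambda P,x0,y0,u0,v0:[((x-x0)/5+u0-.4,(y-y0)/5+v0-.4) for x,y in P]
b=px2w(t,f([(427,68),(502,27),(635,296),(553,336),(527,181)],400,0,160,208),.015)[:,:2]
print('bar',b.tolist(),b[:4].mean(0)); d=b[0]+b[1]-b[2]-b[3];print(np.degrees(np.arctan2(d[1],d[0])),np.linalg.norm(d)/2,np.linalg.norm(b[0]-b[1]))
w=px2w(t,f([(37,47),(18,158),(383,100),(362,215)],0,0,245,172),.08)[:,:2]
d=w[0]+w[1]-w[2]-w[3];e=w[0]+w[2]-w[1]-w[3];print('stand',w.mean(0),'y dir',np.degrees(np.arctan2(d[1],d[0])),'x dir',np.degrees(np.arctan2(e[1],e[0])),np.linalg.norm(d)/2,np.linalg.norm(e)/2)
print('tip top',px2w(t,f([(203,122)],0,0,245,172),.112), 'tip side',px2w(s,f([(183,382)],0,300,240,185),.112))
print('nozzle',px2w(t,f([(188,62)],0,0,245,172),.04),'side',px2w(s,f([(283,512)],0,300,240,185),.035))
print('nose',px2w(t,f([(537,440)],400,400,374,228),.02),px2w(s,f([(771,525)],600,400,212,312),.02))
print('grip ends top', px2w(t,f([(481,528),(525,462)],400,400,374,228),.041),'side',px2w(s,f([(648,430),(745,468)],600,400,212,312),.041))
print('skirt side base',px2w(s,f([(690,545)],600,400,212,312),.0))
w_=sensors=None
from workcell import sensors
from scipy.spatial.transform import Rotation as R
print(R.from_euler('xyz',sensors.get_obs()['tcp_rot'],degrees=True).as_matrix())
```

```text
bar [[0.5610105802705075, 0.318235720763622], [0.581139516664478, 0.281396283323451], [0.44687537381277637, 0.21328568631278333], [0.4282600936788046, 0.25288855206510447], [0.5038881061735214, 0.26714622096357327]] [0.5043 0.2665]
26.556544796666696 0.14925463775448192 0.04197997416936773
stand [0.6025 0.0218] y dir 79.81614521987512 x dir -11.174650644835863 0.16504781521699727 0.05549278851164567
tip top [[0.5992 0.0216 0.112 ]] tip side [[0.597  0.0209 0.112 ]]
nozzle [[0.6454 0.0253 0.04  ]] side [[0.6452 0.0251 0.035 ]]
nose [[ 0.5141 -0.2675  0.02  ]] [[ 0.5122 -0.2657  0.02  ]]
grip ends top [[ 0.4697 -0.2302  0.041 ]
 [ 0.5011 -0.254   0.041 ]] side [[ 0.4708 -0.2367  0.041 ]
 [ 0.5041 -0.257   0.041 ]]
skirt side base [[ 0.4831 -0.2559  0.    ]]
[[ 0.9254  0.3791 -0.0005]
 [ 0.3791 -0.9254  0.0011]
 [-0.     -0.0012 -1.    ]]
```

```bash
cat > go.py <<'E'
# print remaining slide in tool frame (mm) & yaw (rad) to target x y z yaw(deg)
import sys, numpy as np
from workcell import sensors
from scipy.spatial.transform import Rotation as R
x,y,z,w=map(float,sys.argv[1:5]); o=sensors.get_obs(); M=R.from_euler('xyz',o['tcp_rot'],degrees=True).as_matrix()
T=R.from_euler('xyz',[180,0,w],degrees=True).as_matrix()
d=np.array([x,y,z])-o['ee_pos']
print('now',o['ee_pos'].round(4),o['tcp_rot'].round(2),'open',round(o['opening'],4),'F',o['wrist_force'].round(1),'g',o['grasp_force'],'t',round(o['time'],2))
print('slide now-axes',(M.T@d*1e3).round(1),'slide target-axes',(T.T@d*1e3).round(1),'yaw',np.radians((-(w-o['tcp_rot'][2])+180)%360-180).round(4))
E
python3 -m handwheel '{"gripper":[1],"slide":[[0,0,0]],"yaw":[-0.075]}' 60
python3 go.py 0.504 0.2667 0.231 26.6
```

```text
time: 0.18
ee_pos: [0.2084, -0.5088, 0.2308]
tcp_rot: [-179.9, -0.0, 26.5]
wrist_force: [0.5, -1.2, 0.5]
opening: 0.0855
grasp_force: 0.0
now [ 0.2084 -0.5088  0.2308] [-179.95   -0.     26.52] open 0.0855 F [ 0.5 -1.2  0.5] g 0.0 t 0.18
slide now-axes [ 6.107e+02 -5.620e+02  4.000e-01] slide target-axes [ 6.115e+02 -5.611e+02 -2.000e-01] yaw -0.0015
```

```bash
A='x'
python3 -m handwheel '{"gripper":[1,1,1,1,1,1,1,1],"slide":[[27.8,-25.5,0],[27.8,-25.5,0],[27.8,-25.5,0],[27.8,-25.5,0],[27.8,-25.5,0],[27.8,-25.5,0],[27.8,-25.5,0],[27.8,-25.5,0]],"yaw":[0,0,0,0,0,0,0,0]}' | head -2
python3 -m handwheel '{"gripper":[1,1,1,1,1,1,1,1],"slide":[[27.8,-25.5,0],[27.8,-25.5,0],[27.8,-25.5,0],[27.8,-25.5,0],[27.8,-25.5,0],[27.8,-25.5,0],[27.8,-25.5,0],[27.8,-25.5,0]],"yaw":[0,0,0,0,0,0,0,0]}' | head -2
python3 go.py 0.504 0.2667 0.231 26.6
```

```text
time: 0.85
ee_pos: [0.3161, -0.2253, 0.2311]
time: 1.52
ee_pos: [0.4238, 0.057, 0.2312]
now [0.4238 0.057  0.2312] [180.    -0.    26.59] open 0.0855 F [ 1.  -1.2  0.3] g 0.0 t 1.52
slide now-axes [ 165.6 -151.6    0.2] slide target-axes [ 165.6 -151.6    0.2] yaw -0.0001
```

```bash
python3 -m handwheel '{"gripper":[1,1,1,1,1,1,1,1],"slide":[[27.6,-25.3,0],[27.6,-25.3,0],[27.6,-25.3,0],[27.6,-25.3,0],[27.6,-25.3,0],[27.6,-25.3,0],[0,0,0],[0,0,0]],"yaw":[0,0,0,0,0,0,0,0]}' | head -2
python3 go.py 0.504 0.2667 0.001 26.6
python3 - <<'E'
from h import *
from workcell import camera
c=camera('wrist');pickle.dump(c,open('w1.pkl','wb'))
print(w2px(c,[[.504,.2667,.015]]+[[.5610,.3182,.015],[.5811,.2814,.015],[.4469,.2133,.015],[.4283,.2529,.015]]))
cv2.imwrite('pics/w1.png',crop(c['img'],0,0,560,420,1,40))
E
```

```text
time: 2.18
ee_pos: [0.5065, 0.261, 0.2295]
now [0.5065 0.261  0.2295] [-1.7976e+02  1.7000e-01  2.7200e+01] open 0.085 F [-0.2 -0.1 -0.2] g 0.0 t 2.18
slide now-axes [  1.   -5.2 228.5] slide target-axes [  0.3  -6.2 228.5] yaw 0.0105
[[276.5348972  184.2024876 ]
 [259.23642119 121.03659307]
 [295.48304199 120.06797261]
 [293.19498947 241.14905128]
 [259.56278989 239.99167657]]
```

View pics/w1.png

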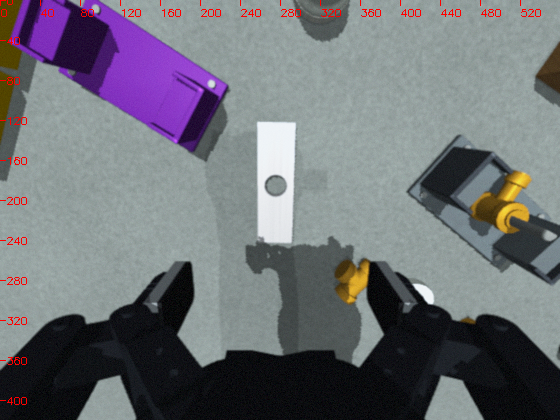

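The wrist view shows the bar's hole at (276,185), within about 1 px of the prediction, so I'll go down to it.

```bash
python3 -m handwheel '{"gripper":[1,1,1,1,1,1,1,1],"slide":[[0.5,-2,20],[0,-2,36],[0,-2,36],[0,0,36],[0,0,36],[0,0,25],[0,0,10],[0,0,0]],"yaw":[0.01,0,0,0,0,0,0,0]}' | head -2
python3 go.py 0.504 0.2667 0.001 26.6
```

```text
time: 2.9
ee_pos: [0.5048, 0.2598, 0.0305]
now [0.5048 0.2598 0.0305] [-179.51    0.21   26.99] open 0.0854 F [-0.2  1.5  0.3] g 0.0 t 2.9
slide now-axes [ 2.5 -6.3 29.6] slide target-axes [ 2.4 -6.6 29.5] yaw 0.0067
```

```bash
python3 -m handwheel '{"gripper":[1,1,1,1],"slide":[[2.5,-6.5,10],[0,0,10],[0,0,0],[0,0,0]],"yaw":[0,0,0,0]}' | head -3
python3 go.py 0.504 0.2667 0.001 26.6; python3 -c "
from workcell import sensors;o=sensors.get_obs();print(o['q'],o['qd'],o['joint_efforts'])"
```

```text
time: 3.23
ee_pos: [0.507, 0.2658, 0.0127]
tcp_rot: [-179.4, -0.0, 27.4]
now [0.507  0.2658 0.0127] [-1.7937e+02 -1.0000e-02  2.7350e+01] open 0.0852 F [ 0.9  0.8 -0.3] g 0.0 t 3.23
slide now-axes [-2.2 -2.1 11.8] slide target-axes [-2.3 -2.2 11.7] yaw 0.0131
[ 27.35033824   9.50922652  -9.20939852  71.27065743   0.62925775
 179.99728367] [ 0.02093276 -0.25039516  0.651983    0.30207559 -0.06093695 -0.04266569] [-1.20774205e-02 -5.53459704e+01  4.48420680e+01 -1.76264495e-01
  3.96792346e-02  2.80957738e-04]
```

Joint 6 is at its limit of 180°, which explains the small errors. I'll back off the yaw slightly; the jaws will align the bar.

```bash
python3 -m handwheel '{"gripper":[1,1,1],"slide":[[-2,-2,5],[0,0,0],[0,0,0]],"yaw":[-0.04,0,0]}' | head -3
python3 go.py 0.504 0.2667 0.001 28.3
```

```text
time: 3.48
ee_pos: [0.5043, 0.2667, 0.008]
tcp_rot: [-179.4, -0.1, 29.6]
now [0.5043 0.2667 0.008 ] [-1.7937e+02 -5.0000e-02  2.9600e+01] open 0.0853 F [ 0.3  0.2 -0.8] g 0.0 t 3.48
slide now-axes [-0.3 -0.   7. ] slide target-axes [-0.3 -0.1  7. ] yaw 0.0227
```

```bash
python3 -m handwheel '{"gripper":[1,-1,-1,-1,-1,-1,-1,-1],"slide":[[0,0,7.5],[0,0,0],[0,0,0],[0,0,0],[0,0,0],[0,0,0],[0,0,0],[0,0,0]],"yaw":[0.025,0,0,0,0,0,0,0]}' 60
python3 go.py 0.504 0.2667 0.001 28.3
```

```text
time: 4.15
ee_pos: [0.5047, 0.2669, 0.0009]
tcp_rot: [-179.4, -0.1, 28.2]
wrist_force: [-0.1, -0.9, 6.4]
opening: 0.0424
grasp_force: 61.5
now [0.5047 0.2669 0.0009] [-1.7937e+02 -9.0000e-02  2.8220e+01] open 0.0424 F [-0.1 -0.9  6.4] g 61.4910102779686 t 4.15
slide now-axes [-0.7 -0.1 -0.1] slide target-axes [-0.7 -0.1 -0.1] yaw -0.0015
```

```bash
python3 -m handwheel '{"gripper":[-1,-1,-1,-1,-1,-1,-1,-1],"slide":[[0,0,-15],[0,0,-22],[0,0,-22],[0,0,-22],[0,0,-22],[0,0,-22],[0,0,-22],[0,0,-15]],"yaw":[-0.112,-0.112,-0.112,-0.112,-0.112,-0.112,-0.112,-0.112]}'
python3 go.py 0.600 0.0215 0.170 79.5
```

```text
time: 4.82
ee_pos: [0.5051, 0.2652, 0.1639]
tcp_rot: [-179.7, -0.5, 79.9]
wrist_force: [0.3, 0.3, -1.7]
opening: 0.0423
grasp_force: 61.1
now [0.5051 0.2652 0.1639] [-179.67   -0.54   79.87] open 0.0423 F [ 0.3  0.3 -1.7] g 61.13161769477301 t 4.82
slide now-axes [-223.1  136.2   -9. ] slide target-axes [-222.3  137.7   -6.1] yaw 0.0065
```

```bash
python3 -m handwheel '{"gripper":[-1,-1,-1,-1,-1,-1,-1,-1],"slide":[[-20,12.5,-1],[-34,21,-1],[-34,21,-1],[-34,21,-1],[-34,21,-1],[-34,21,-1],[-33,18,-1],[0,0,0]],"yaw":[0.006,0,0,0,0,0,0,0]}' | head -3
python3 -m handwheel '{"gripper":[-1],"slide":[[0,0,0]],"yaw":[0]}' | head -3
python3 go.py 0.600 0.0215 0.170 79.5
python3 - <<'E'
from h import *
from workcell import camera
w,t,s=[camera(n) for n in('wrist','top','side')];pickle.dump((w,t,s),open('p2.pkl','wb'))
o=np.zeros((600,800,3),np.uint8)
o[:420,:400]=crop(w['img'],80,0,400,420,1,40)
o[:300,400:]=crop(t['img'],245,162,80,60,5)
o[300:600,400:]=crop(s['img'],225,150,80,60,5)
cv2.imwrite('pics/p2.png',o)
E
```

```text
time: 5.48
ee_pos: [0.5976, 0.0149, 0.1653]
tcp_rot: [-179.6, -0.4, 78.9]
time: 5.57
ee_pos: [0.5966, 0.0186, 0.1654]
tcp_rot: [-179.5, -0.5, 79.0]
now [0.5966 0.0186 0.1654] [-179.54   -0.48   79.01] open 0.0425 F [ 0.   0.7 -2.5] g 61.18008629695396 t 5.57
slide now-axes [ 3.5  2.8 -4.6] slide target-axes [ 3.5  2.8 -4.6] yaw -0.0085
```

View pics/p2.png

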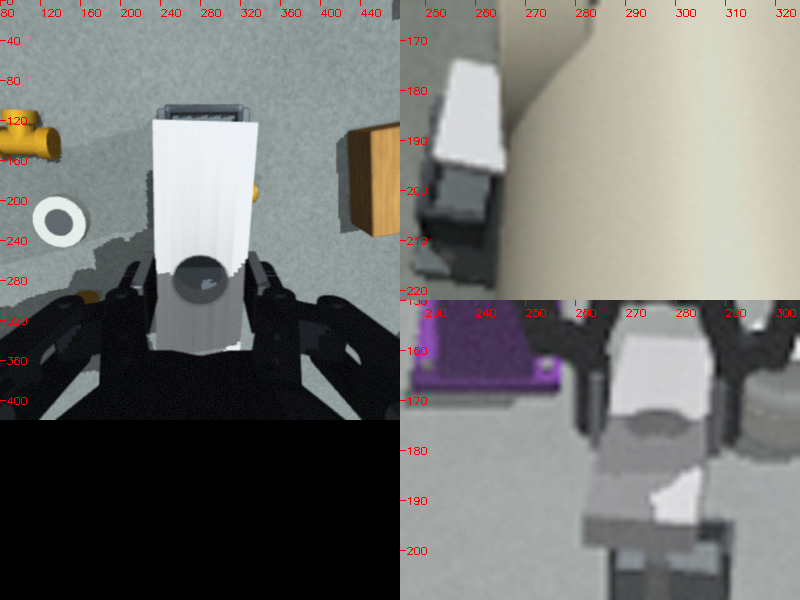

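Run:
```python
from h import *
np.set_printoptions(precision=4,suppress=True)
w,t,s=pickle.load(open('p2.pkl','rb'))
b=px2w(w,[(233,122),(338,123),(280.5,279)],.1795);print('bar',b)
m=b[:2].mean(0)-b[2];print('axis',np.degrees(np.arctan2(m[1],m[0])),np.linalg.norm(m), 'edge',np.degrees(np.arctan2(*(b[1]-b[0])[1::-1])), np.linalg.norm(b[0]-b[1]))
W=px2w(w,[(240,106),(329,107)],.08);print('wall',W,W.mean(0),'edge',np.degrees(np.arctan2(*(W[1]-W[0])[1::-1])),np.linalg.norm(W[0]-W[1]))
# side view bar near end bottom corners, top-left-edge, stand near-wall
print('bar near end side',px2w(s,[(261.6,193),(284.6,194)],.1795).mean(0))
y=np.radians(79.5);c=np.array([.6,.0215]);Y=np.array([np.cos(y),np.sin(y)]);X=np.array([Y[1],-Y[0]])
print('expected wall mid',c+Y*.0825, c+Y*.0825-X*.0275,c+Y*.0825+X*.0275)
P=[[*(c+a*Y*.078+q*X*.0245),.08] for a in(-1,1) for q in(-1,1)]
T=pickle.load(open('top.pkl','rb'));S=pickle.load(open('side.pkl','rb'))
print(((w2px(T,P)-[245,172])*5).round(),((w2px(S,P)-[240,185])*5+[0,300]).round())
```

```text
bar [[0.5901 0.0946 0.1795]
 [0.6332 0.0858 0.1795]
 [0.5957 0.019  0.1795]]
axis 77.3911246664481 0.07296623425314747 edge -11.52958545836708 0.043971196218451525
wall [[0.5824 0.1092 0.08  ]
 [0.6462 0.0961 0.08  ]] [0.6143 0.1026 0.08  ] edge -11.637435284757442 0.06511349479620632
bar near end side [ 0.5811 -0.0539  0.1795]
expected wall mid [0.615  0.1026] [0.588  0.1076] [0.6421 0.0976]
[[354. 210.]
 [369. 110.]
 [ 27. 156.]
 [ 45.  56.]] [[115. 543.]
 [233. 550.]
 [146. 343.]
 [249. 348.]]
```

The wrist view shows the bar's hole at (280,279) and the stand's end wall centred at (285,106), so the bar is about 4 mm short of the stand's centre. I'll correct that and lower to just above the guide walls.

```bash
python3 -m handwheel '{"gripper":[-1,-1,-1,-1,-1],"slide":[[3,3,5],[0,0,12],[0,0,12],[0,0,0],[0,0,0]],"yaw":[-0.003,0,0,0,0]}' | head -3
python3 go.py 0.6005 0.0213 0.090 79.2
```

```text
time: 6.13
ee_pos: [0.5989, 0.0237, 0.1354]
tcp_rot: [-179.5, -0.5, 79.4]
now [0.5989 0.0237 0.1354] [-179.46   -0.46   79.42] open 0.0425 F [-0.4 -0.  -1.4] g 61.11348471895326 t 6.13
slide now-axes [-2.5  2.5 45.4] slide target-axes [-2.1  2.  45.4] yaw 0.0038
```

```bash
python3 -m handwheel '{"gripper":[-1,-1,-1,-1,-1,-1,-1],"slide":[[-2.2,2,8],[0,0,8],[0,0,8],[0,0,8],[0,0,8],[0,0,5],[0,0,0]],"yaw":[0.004,0,0,0,0,0,0]}' | head -5
python3 go.py 0.6005 0.0213 0.0715 79.2
python3 - <<'E'
from h import *
from workcell import camera
w,t,s=[camera(n) for n in('wrist','top','side')];pickle.dump((w,t,s),open('p3.pkl','wb'))
o=np.zeros((600,800,3),np.uint8)
o[:600,:480]=crop(w['img'],220,80,160,200,3,10)
o[:320,480:800]=crop(s['img'],240,175,80,80,4)
o[320:600,480:690]=crop(t['img'],240,170,30,40,7)
cv2.imwrite('pics/p3.png',o)
E
```

```text
time: 6.72
ee_pos: [0.6004, 0.0212, 0.0903]
tcp_rot: [-179.5, -0.5, 79.1]
wrist_force: [-0.1, -0.4, -2.4]
opening: 0.0425
now [0.6004 0.0212 0.0903] [-179.48   -0.47   79.14] open 0.0425 F [-0.1 -0.4 -2.4] g 61.1807652542484 t 6.72
slide now-axes [-0.1  0.3 18.8] slide target-axes [ 0.1  0.1 18.8] yaw -0.001
```

View pics/p3.png

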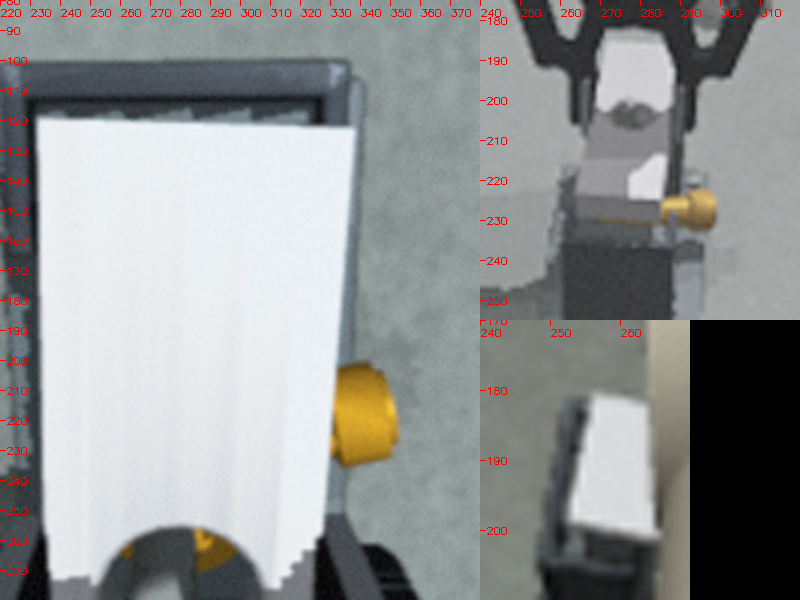

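Run:
```python
from h import *
np.set_printoptions(precision=4,suppress=True)
w,t,s=pickle.load(open('p3.pkl','rb'))
f=lambda P:[(220+x/3-.33,80+y/3-.33) for x,y in P]
an=lambda a,b:np.degrees(np.arctan2(*(b-a)[1::-1]))
b=px2w(w,f([(36,118),(355,127),(47,578),(322,540)]),.1044)
I=px2w(w,f([(35,98),(322,98)]),.08);O=px2w(w,f([(3,64),(352,62)]),.08)
print('bar',b[:2].mean(0),an(b[0],b[1]),np.linalg.norm(b[1]-b[0]),an(b[2],b[0]),an(b[3],b[1]))
for n,q in(('in',I),('out',O)):print(n,q.mean(0),an(q[0],q[1]),np.linalg.norm(q[1]-q[0]))
y=np.radians(79);Y=np.array([np.cos(y),np.sin(y)]);X=np.array([Y[1],-Y[0]])
d=I.mean(0)[:2]-b[:2].mean(0)[:2];print('in end minus bar end: along Y',d@Y,'X',d@X, 'out X',(O.mean(0)[:2]-b[:2].mean(0)[:2])@X)
```

```text
bar [0.6152 0.0937 0.1044] -12.422638735482272 0.04448509043529012 77.98407581853077 77.4406803965606
in [0.6134 0.0985 0.08  ] -10.894490190196743 0.04724404343450013
out [0.6142 0.1039 0.08  ] -10.603648359161127 0.0568835500204638
in end minus bar end: along Y 0.004355583350022962 X -0.0026835885449510966 out X -0.002877402243697409
```

The bar is rotated by about −1.6° from the stand, and its end is about 1.4 mm short along the stand's y. I'll correct both and lower it.

```bash
python3 -m handwheel '{"gripper":[-1,-1,-1,-1,-1,-1],"slide":[[1.4,-0.6,0],[0,0,5],[0,0,5],[0,0,4],[0,0,3],[0,0,0]],"yaw":[-0.028,0,0,0,0,0]}'
python3 go.py 0.6005 0.0213 0.0715 80.8
```

```text
time: 7.37
ee_pos: [0.6002, 0.0229, 0.074]
tcp_rot: [-179.5, -0.5, 80.7]
wrist_force: [-0.2, -0.0, -1.7]
opening: 0.0423
grasp_force: 61.2
now [0.6002 0.0229 0.074 ] [-179.54   -0.49   80.73] open 0.0423 F [-0.2 -0.  -1.7] g 61.22306813762407 t 7.37
slide now-axes [-1.5  0.5  2.4] slide target-axes [-1.5  0.5  2.5] yaw -0.0012
```

No contact force from the walls. I'll go down the rest and release.

```bash
python3 -m handwheel '{"gripper":[-1,-1,-1],"slide":[[0,0,2],[0,0,1],[0,0,0]],"yaw":[0,0,0]}'
python3 -m handwheel '{"gripper":[0,0.3,1,1,1],"slide":[[0,0,0],[0,0,0],[0,0,0],[0,0,0],[0,0,0]],"yaw":[0,0,0,0,0]}'
```

```text
time: 7.62
ee_pos: [0.6007, 0.0229, 0.0719]
tcp_rot: [-179.6, -0.5, 80.7]
wrist_force: [-0.8, 0.7, -1.8]
opening: 0.042
grasp_force: 61.2
time: 8.03
ee_pos: [0.6009, 0.0229, 0.0724]
tcp_rot: [-179.7, -0.5, 80.8]
wrist_force: [1.3, -0.1, -0.0]
opening: 0.0851
grasp_force: 0.0
```

```bash
python3 -m handwheel '{"gripper":[1,1,1,1,1,1,1],"slide":[[0,0,-15],[0,0,-30],[0,0,-30],[0,0,-35],[0,0,-30],[0,0,-15],[0,0,0]],"yaw":[0,0,0,0,0,0,0]}' | head -3
python3 go.py 0.487 -0.2465 0.2 143
python3 - <<'E'
from h import *
from workcell import camera
w,s=[camera(n) for n in('wrist','side')];pickle.dump((w,s),open('p4.pkl','wb'))
p=w2px(w,[[.6,.0215,.085]])[0].astype(int);print(p)
o=np.zeros((600,800,3),np.uint8)
u0,v0=p[0]-70,max(0,p[1]-100)
o[:600,:420]=crop(w['img'],u0,v0,140,200,3,10)
o[:320,420:740]=crop(s['img'],240,175,80,80,4)
cv2.imwrite('pics/p4.png',o)
E
```

```text
time: 8.62
ee_pos: [0.6027, 0.0214, 0.2317]
tcp_rot: [-180.0, -0.6, 80.8]
now [0.6027 0.0214 0.2317] [-179.99   -0.58   80.75] open 0.0852 F [ 0.7 -0.3  0.1] g 0.0 t 8.62
slide now-axes [-283.3  -71.1   28.9] slide target-axes [ -68.8 -283.6   31.7] yaw -1.0864
[278 201]
```

View pics/p4.png

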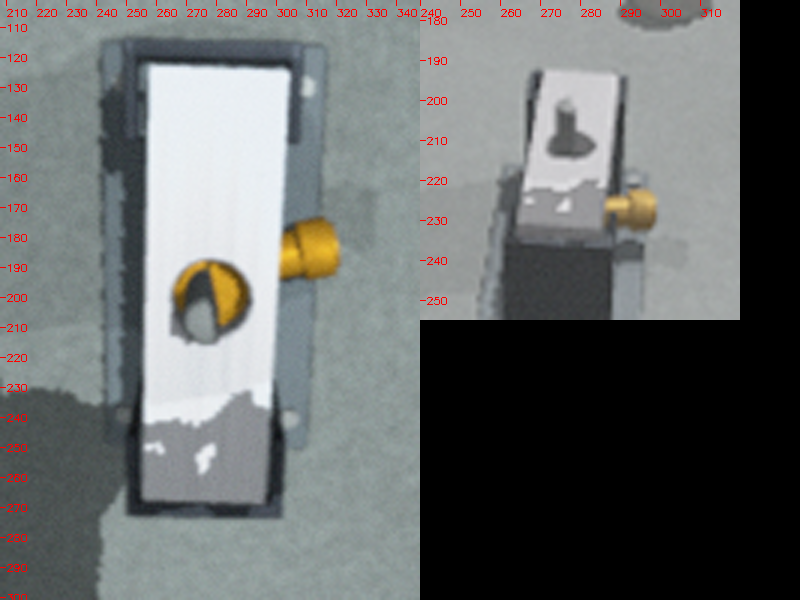

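The bar lies flat and centred between the walls, with the spindle through its hole (tip at about (275,208) in the wrist image). The D-shape is visible, with its flat to the right towards the nozzle.

Run:
```python
from h import *
np.set_printoptions(precision=4,suppress=True)
w,s=pickle.load(open('p4.pkl','rb'))
f=lambda P:[(208+x/3-.33,101+y/3-.33) for x,y in P]
g=lambda P,z:px2w(w,f(P),z)[:,:2]
print('tip left,right,top,bot',g([(185,321),(217,321),(201,300),(201,343)],.112))
print('axis',g([(208,321)],.112))
N=g([(338,247),(318,278),(311,220)],.035);print('nozzle end c (338,247)',N)
B=g([(148,66),(290,67),(266,503),(141,498)],.085);print('bar',B.mean(0));d=B[0]+B[1]-B[2]-B[3];print(np.degrees(np.arctan2(d[1],d[0])))
H=g([(212,298)],.085);print('hole',H)
W=g([(125,42),(300,42),(283,516),(127,516)],.08);d=W[0]+W[1]-W[2]-W[3];print('stand',W.mean(0),np.degrees(np.arctan2(d[1],d[0])))
for a in(.6,.602):
  print(np.degrees(np.arctan2(N[0,1]-.0215,N[0,0]-a)))
```

```text
tip left,right,top,bot [[0.5918 0.0233]
 [0.6015 0.0217]
 [0.5977 0.029 ]
 [0.5954 0.0155]]
axis [[0.5987 0.0221]]
nozzle end c (338,247) [[0.6493 0.023 ]
 [0.6401 0.012 ]
 [0.6404 0.0351]]
bar [0.5995 0.0226]
78.6397945435425
hole [[0.5999 0.0227]]
stand [0.5986 0.0221] 79.70096889270137
1.688796836085779
1.7601158152444418
```

```bash
python3 -m handwheel '{"gripper":[1,1,1,1,1,1,1,1],"slide":[[0,0,0],[0,0,0],[0,0,0],[0,0,0],[0,0,0],[0,0,0],[0,0,0],[0,0,0]],"yaw":[-0.12,-0.12,-0.12,-0.12,-0.12,-0.12,-0.12,-0.12]}' | head -3
python3 -m handwheel '{"gripper":[1,1,1],"slide":[[0,0,0],[0,0,0],[0,0,0]],"yaw":[-0.12,0,0]}' | head -3
python3 go.py 0.487 -0.2465 0.2 143
```

```text
time: 9.38
ee_pos: [0.601, 0.0214, 0.2251]
tcp_rot: [179.9, -0.7, 136.1]
time: 9.63
ee_pos: [0.6011, 0.0214, 0.2257]
tcp_rot: [179.8, -0.7, 142.4]
now [0.6011 0.0214 0.2257] [179.81  -0.66 142.42] open 0.0858 F [-0.   0.2 -0.6] g 0.0 t 9.63
slide now-axes [ -73.3 -282.    23.9] slide target-axes [ -70.1 -282.6   25.7] yaw -0.0102
```

```bash
python3 -m handwheel '{"gripper":[1,1,1,1,1,1,1,1],"slide":[[-5,-21,0],[-10,-38,0],[-10,-38,0],[-10,-38,5],[-10,-38,5],[-10,-38,5],[-10,-38,5],[-8,-33,5]],"yaw":[0,0,0,0,0,0,0,0]}' | head -3
python3 -m handwheel '{"gripper":[1,1,1],"slide":[[0,0,0],[0,0,0],[0,0,0]],"yaw":[0,0,0]}' | head -3
python3 go.py 0.487 -0.2465 0.2 143
python3 - <<'E'
from h import *
from workcell import camera
w=camera('wrist');pickle.dump(w,open('p5.pkl','wb'))
p=w2px(w,[[.487,-.2465,.02],[.515,-.267,.02]]).astype(int);print(p);p=p[0]
u0,v0=p[0]-65,max(0,p[1]-50)
print(u0,v0)
cv2.imwrite('pics/p5.png',crop(w['img'],u0,v0,130,100,6,10))
E
```

```text
time: 10.3
ee_pos: [0.4868, -0.2487, 0.1992]
tcp_rot: [179.8, -0.6, 142.3]
time: 10.55
ee_pos: [0.4881, -0.2466, 0.1996]
tcp_rot: [179.7, -0.6, 142.5]
now [ 0.4881 -0.2466  0.1996] [179.73  -0.61 142.45] open 0.0855 F [-0.  -0.   0.6] g 0.0 t 10.55
slide now-axes [ 1.  -0.6 -0.4] slide target-axes [ 1.  -0.6 -0.4] yaw -0.0096
[[278 193]
 [279 223]]
213 143
```

View pics/p5.png

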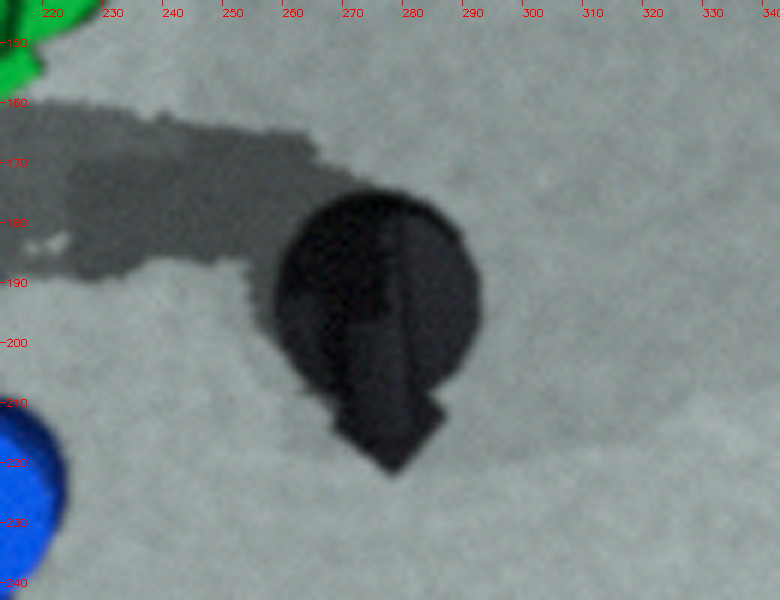

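Run:
```python
from h import *
np.set_printoptions(precision=4,suppress=True)
w=pickle.load(open('p5.pkl','rb'))
f=lambda P:[(213+x/6-.42,143+y/6-.42) for x,y in P]
g=lambda P,z:px2w(w,f(P),z)[:,:2]
n=g([(393,475)],.02)[0]
for z in(.012,.023):
  C=g([(378,292),(275,292),(482,292),(378,189)],z);print(z,C,np.linalg.norm(C[1]-C[2]),(C[1]+C[2])/2);d=n-C[0];print('nose',n,np.degrees(np.arctan2(d[1],d[0])),np.linalg.norm(d))
R=g([(402,215),(410,385),(347,400),(349,322)],.041);print(R);d=R[1]-R[0];print(np.degrees(np.arctan2(d[1],d[0])));d=R[2]-R[3];print(np.degrees(np.arctan2(d[1],d[0])))
```

```text
0.012 [[ 0.4838 -0.2488]
 [ 0.4718 -0.2644]
 [ 0.4959 -0.2331]
 [ 0.4682 -0.2368]] 0.039438874956222926 [ 0.4838 -0.2487]
nose [ 0.5125 -0.2674] -32.85553598449325 0.03415171768298468
0.023 [[ 0.482  -0.2473]
 [ 0.4704 -0.2623]
 [ 0.4937 -0.2321]
 [ 0.467  -0.2357]] 0.03812778389689033 [ 0.4821 -0.2472]
nose [ 0.5125 -0.2674] -33.333198054375046 0.036457672653108994
[[ 0.471  -0.2333]
 [ 0.4958 -0.2506]
 [ 0.4911 -0.2611]
 [ 0.4802 -0.2521]]
-34.91946488568204
-39.49512187390162
```

The knob's circle is centred at (276,192) and the nose is at (278,222). That puts the knob at about (0.485, -0.249) with the nose at about -34.5°.

```bash
python3 go.py 0.4850 -0.2487 0.026 145.5 | tail -1
python3 -m handwheel '{"gripper":[1,1,1,1,1,1,1,1],"slide":[[1,3,15],[0,0,30],[0,0,30],[0,0,30],[0,0,25],[0,0,15],[0,0,0],[0,0,0]],"yaw":[-0.053,0,0,0,0,0,0,0]}' | head -3
python3 go.py 0.4850 -0.2487 0.026 145.5
```

```text
slide now-axes [ -0.6  -5.  173.8] slide target-axes [  1.4  -4.1 173.9] yaw -0.0515
time: 11.27
ee_pos: [0.4887, -0.2412, 0.0549]
tcp_rot: [179.7, -0.6, 145.7]
now [ 0.4887 -0.2412  0.0549] [179.71  -0.62 145.73] open 0.0854 F [-0.1 -0.2  0.8] g 0.0 t 11.27
slide now-axes [-1.5 -8.5 28.8] slide target-axes [-1.2 -8.3 28.9] yaw 0.0039
```

```bash
python3 -m handwheel '{"gripper":[1,1,1,1,1],"slide":[[-1.3,-8.4,6],[0,0,10],[0,0,12.5],[0,0,0],[0,0,0]],"yaw":[0,0,0,0,0]}' | head -3
python3 go.py 0.4850 -0.2487 0.026 145.5
python3 -m handwheel '{"gripper":[0,-1,-1,-1,-1,-1,-1,-1],"slide":[[0,0,0],[0,0,0],[0,0,0],[0,0,0],[0,0,0],[0,0,0],[0,0,0],[0,0,0]],"yaw":[0,0,0,0,0,0,0,0]}' 80
python3 -m handwheel '{"gripper":[-1,-1,-1],"slide":[[0,0,0],[0,0,0],[0,0,0]],"yaw":[0,0,0]}'
```

```text
time: 11.68
ee_pos: [0.4841, -0.2495, 0.0255]
tcp_rot: [179.7, -0.7, 145.7]
now [ 0.4841 -0.2495  0.0255] [179.71  -0.66 145.65] open 0.0855 F [-0.4 -0.1  0.3] g 0.0 t 11.68
slide now-axes [-0.3  1.2 -0.5] slide target-axes [-0.3  1.2 -0.5] yaw 0.0027
time: 12.35
ee_pos: [0.485, -0.2499, 0.0269]
tcp_rot: [179.7, -0.5, 145.7]
wrist_force: [0.5, 0.0, 3.4]
opening: 0.0095
grasp_force: 80.1
time: 12.6
ee_pos: [0.485, -0.2499, 0.0269]
tcp_rot: [179.7, -0.5, 145.7]
wrist_force: [-0.7, -0.5, 4.7]
opening: 0.0097
grasp_force: 80.5
```

```bash
python3 -m handwheel '{"gripper":[-1,-1,-1,-1,-1,-1,-1,-1],"slide":[[0,0,-15],[0,0,-30],[0,0,-30],[0,0,-30],[0,0,-30],[0,0,-25],[0,0,-10],[0,0,0]],"yaw":[-0.06,-0.11,-0.11,-0.11,-0.11,-0.11,-0.03,0]}' | head -3
python3 go.py 0.5996 0.022 0.197 182.5
```

```text
time: 13.27
ee_pos: [0.4864, -0.2518, 0.199]
tcp_rot: [179.5, -0.1, -177.6]
now [ 0.4864 -0.2518  0.199 ] [ 1.7954e+02 -9.0000e-02 -1.7758e+02] open 0.0097 F [-0.6  0.1 -0.4] g 79.74370121955872 t 13.27
slide now-axes [-124.7  268.8    4. ] slide target-axes [-125.1  268.6    2. ] yaw -0.0014
```

```bash
python3 -m handwheel '{"gripper":[-1,-1,-1,-1,-1,-1,-1,-1],"slide":[[-9,20,0],[-18,38,0],[-18,38,0],[-18,38,0],[-18,38,0],[-18,38,0],[-16,36,0],[-10,22.5,0]],"yaw":[0,0,0,0,0,0,0,0]}' | head -1
python3 -m handwheel '{"gripper":[-1,-1,-1],"slide":[[0,0,0],[0,0,0],[0,0,0]],"yaw":[0,0,0]}' | head -1
python3 go.py 0.5996 0.022 0.142 182.5
python3 - <<'E'
from h import *
from workcell import camera
w,t,s=[camera(n) for n in('wrist','top','side')];pickle.dump((w,t,s),open('p6.pkl','wb'))
p=w2px(w,[[.5996,.022,.112],[.5996,.022,.17]]).astype(int);print(p);p=w2px(s,[[.5996,.022,.112],[.5996,.022,.17]]).astype(int);print(p)
o=np.zeros((600,800,3),np.uint8)
o[:420,:400]=crop(w['img'],80,0,400,420,1,40)
o[:600,400:800]=crop(s['img'],235,140,80,120,5)
cv2.imwrite('pics/p6.png',o)
E
```

```text
time: 13.93
time: 14.18
now [0.5982 0.02   0.1971] [ 179.44   -0.4  -177.7 ] open 0.0097 F [ 0.3 -0.4 -0.4] g 79.70018148422241 t 14.18
slide now-axes [-1.8  1.4 55.1] slide target-axes [-1.5  2.  55.1] yaw -0.0035
[[280 221]
 [281 249]]
[[277 200]
 [277 177]]
```

View pics/p6.png

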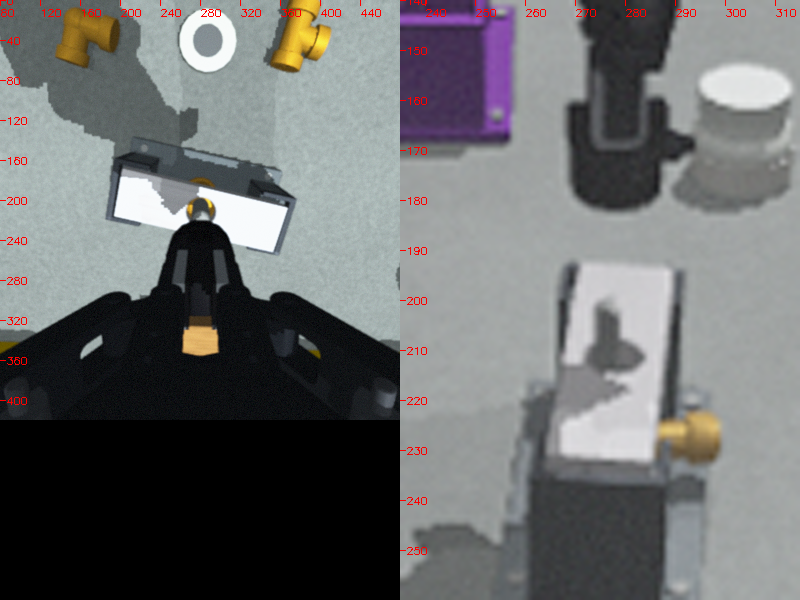

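Run:
```python
from h import *
np.set_printoptions(precision=4,suppress=True,linewidth=200)
w,t,s=pickle.load(open('p6.pkl','rb'))
g=s['img'].astype(int).sum(2)
for v in(164,168,172,175,178): 
  u=np.where(g[v,262:300]<150)[0]+262; print('side row',v,u.min(),u.max())
zb=.1702
th=np.linspace(0,2*np.pi,200)
for dx in(-.002,0,.002):
  c=np.array([.5982+dx,.0200])
  P=np.array([[c[0]+.02*np.cos(a),c[1]+.02*np.sin(a),z] for a in th for z in(zb,zb+.023)])
  q=w2px(s,P);qw=w2px(w,P);print(dx,'side umin,max,vmax',q[:,0].min(),q[:,0].max(),q[:,1].max(),'wrist vmin',qw[:,1].min(),'u at top',qw[qw[:,1].argmin(),0],'rim umin/max',qw[:,0].min(),qw[:,0].max())
gw=w['img'].astype(int).sum(2)
for u in(270,275,280,285,290): print(u,'wrist col',gw[205:232,u])
for v in(205,208,211,214,217,220): print(v,'row',gw[v,262:302])
print(w2px(w,[[.5996,.022,.112],[.5916,.022,.112],[.6016,.022,.112],[.5996,.030,.112],[.5996,.014,.112]]))
```

```text
side row 164 269 287
side row 168 269 293
side row 172 270 286
side row 175 270 286
side row 178 271 285
-0.002 side umin,max,vmax 266.8615918549131 286.20356676005747 183.06646726422306 wrist vmin 213.71598203002864 u at top 278.4825427616906 rim umin/max 242.22749717510106 315.7212107039995
0 side umin,max,vmax 267.8075869197064 287.1579589303444 183.0246063513936 wrist vmin 216.89788375775873 u at top 278.35528104657106 rim umin/max 242.2130119137891 315.4519087650813
0.002 side umin,max,vmax 268.7531892306189 288.11187743599027 182.98278945333132 wrist vmin 220.06000238826724 u at top 278.228813719887 rim umin/max 242.19872014049332 315.1843808804396
270 wrist col [464 496 475 468 446 447 409 395 306 238 225 243 245 235 245 206 132  57  15  20  19  35  17  11  48  34  19]
275 wrist col [173 186 182 165 181 178 183 218 248 281 286 283 283 293 233 113  32  38  26   5  33  36  42  46  40   5  24]
280 wrist col [181 162 177 177 178 228 273 317 365 371 407 539 582 592 482 263  76  33   0  26  48  53  32  63  22  44  33]
285 wrist col [187 180 183 185 188 180 236 336 424 510 545 592 61
[... 608 characters left out ...]
316 356 338 293 236 206 174 184 188 219 228 227 231 274 426 650 735 750 750 750 750]
214 row [751 751 748 703 515 316 251 249 238 219 210 216 227 281 301 300 304 323 371 494 574 577 539 510 440 357 274 222 229 243 237 237 293 487 698 745 752 752 752 751]
217 row [752 752 752 742 683 520 325 252 245 224 230 250 284 283 314 342 393 505 582 616 632 644 642 617 592 524 428 319 252 253 251 306 474 675 744 752 751 753 752 751]
220 row [753 752 752 752 752 734 605 378 206 145 133 133 100 113 180 230 247 243 263 266 268 278 279 286 299 315 301 253 242 298 462 641 732 752 752 752 751 752 753 751]
[[280.6628 221.0852]
 [281.0643 211.6254]
 [280.5636 223.4228]
 [290.4992 221.4282]
 [270.813  220.7415]]
```

The knob in the hand is about 1.5 mm from the TCP in x. The wrist and side views agree on the spindle axis (0.5996, 0.022). I'll shift 2 mm in y and descend.

```bash
python3 -m handwheel '{"gripper":[-1,-1,-1,-1,-1],"slide":[[0,2,10],[0,0,20],[0,0,20],[0,0,0],[0,0,0]],"yaw":[0,0,0,0,0]}' | head -1
python3 go.py 0.5981 0.022 0.130 182.5
```

```text
time: 14.75
now [0.5976 0.0222 0.1475] [ 179.43   -0.4  -177.71] open 0.01 F [-0.5 -0.2 -0.5] g 79.68208909034729 t 14.75
slide now-axes [-0.7 -0.4 17.5] slide target-axes [-0.5 -0.2 17.5] yaw -0.0036
```

```bash
python3 -m handwheel '{"gripper":[-1,-1,-1,-1,-1,-1],"slide":[[-0.6,0,4],[0,0,3],[0,0,3],[0,0,2],[0,0,0],[0,0,0]],"yaw":[0,0,0,0,0,0]}' | sed -n 1,4p
python3 go.py 0.5981 0.022 0.130 182.5
```

```text
time: 15.25
ee_pos: [0.5991, 0.0227, 0.1371]
tcp_rot: [179.5, -0.2, -177.7]
wrist_force: [-0.2, -1.8, 1.0]
now [0.5991 0.0227 0.1371] [ 179.45   -0.23 -177.66] open 0.0094 F [-0.2 -1.8  1. ] g 80.15032768249512 t 15.25
slide now-axes [ 1.  -0.7  7.1] slide target-axes [ 1.1 -0.6  7.1] yaw -0.0029
```

```bash
python3 -m handwheel '{"gripper":[-1,-1,-1,-1,-1],"slide":[[0.3,-0.6,2],[0,0,2],[0,0,2],[0,0,0],[0,0,0]],"yaw":[0,0,0,0,0]}' | sed -n 1,4p
python3 go.py 0.5981 0.022 0.121 182.5
```

```text
time: 15.67
ee_pos: [0.5984, 0.022, 0.1299]
tcp_rot: [179.5, -0.3, -177.7]
wrist_force: [0.4, -2.8, -2.3]
now [0.5984 0.022  0.1299] [ 179.46   -0.33 -177.67] open 0.01 F [ 0.4 -2.8 -2.3] g 79.56993341445923 t 15.67
slide now-axes [ 0.3 -0.1  8.9] slide target-axes [0.3 0.  8.9] yaw -0.003
```

```bash
python3 -m handwheel '{"gripper":[-1,-1,-1,-1,-1],"slide":[[0,-0.5,3],[0,0,3],[0,0,2.5],[0,0,0],[0,0,0]],"yaw":[0,0,0,0,0]}' | sed -n 1,4p
python3 -m handwheel '{"gripper":[-1,-1,-1,-1],"slide":[[0,0,1.5],[0,0,0],[0,0,0],[0,0,0]],"yaw":[0,0,0,0]}' | sed -n 1,4p
python3 go.py 0.5981 0.022 0.115 182.5
```

```text
time: 16.08
ee_pos: [0.5985, 0.0219, 0.1216]
tcp_rot: [179.4, -0.3, -177.7]
wrist_force: [0.0, -2.0, -1.4]
time: 16.42
ee_pos: [0.5987, 0.0219, 0.1209]
tcp_rot: [179.4, -0.2, -177.7]
wrist_force: [-1.7, -1.4, 3.3]
now [0.5987 0.0219 0.1209] [ 179.43   -0.25 -177.66] open 0.0098 F [-1.7 -1.4  3.3] g 80.1144289970398 t 16.42
slide now-axes [0.5 0.1 5.9] slide target-axes [0.6 0.1 5.9] yaw -0.0027
```

The bore has bottomed at the predicted height (0.121 m), so the knob is fully home. Now I'll press.

```bash
python3 -m handwheel '{"gripper":[-1,-1,-1,-1,-1,-1],"slide":[[0,0,2],[0,0,2],[0,0,2],[0,0,1],[0,0,0],[0,0,0]],"yaw":[0,0,0,0,0,0]}' 100
python3 go.py 0.5981 0.022 0.115 182.5
```

```text
time: 16.92
ee_pos: [0.5987, 0.0219, 0.1149]
tcp_rot: [179.4, -0.2, -177.7]
wrist_force: [-4.7, -2.0, 10.0]
opening: 0.0091
grasp_force: 104.1
now [0.5987 0.0219 0.1149] [ 179.43   -0.19 -177.66] open 0.0091 F [-4.7 -2.  10. ] g 104.12659049034119 t 16.92
slide now-axes [ 0.6  0.1 -0.1] slide target-axes [ 0.6  0.1 -0.1] yaw -0.0029
```

```bash
python3 -m handwheel '{"gripper":[-1,-1,-1,-1],"slide":[[0,0,1],[0,0,0.5],[0,0,0],[0,0,0]],"yaw":[0,0,0,0]}'
python3 - <<'E'
from h import *
from workcell import camera
s,t=camera('side'),camera('top');pickle.dump((s,t),open('p7.pkl','wb'))
o=np.zeros((600,800,3),np.uint8);o[:,:500]=crop(s['img'],235,150,100,120,5);cv2.imwrite('pics/p7.png',o)
E
```

```text
time: 17.25
ee_pos: [0.5988, 0.022, 0.1148]
tcp_rot: [179.4, -0.1, -177.7]
wrist_force: [-7.8, -2.7, 18.7]
opening: 0.0088
grasp_force: 105.3
```

View pics/p7.png

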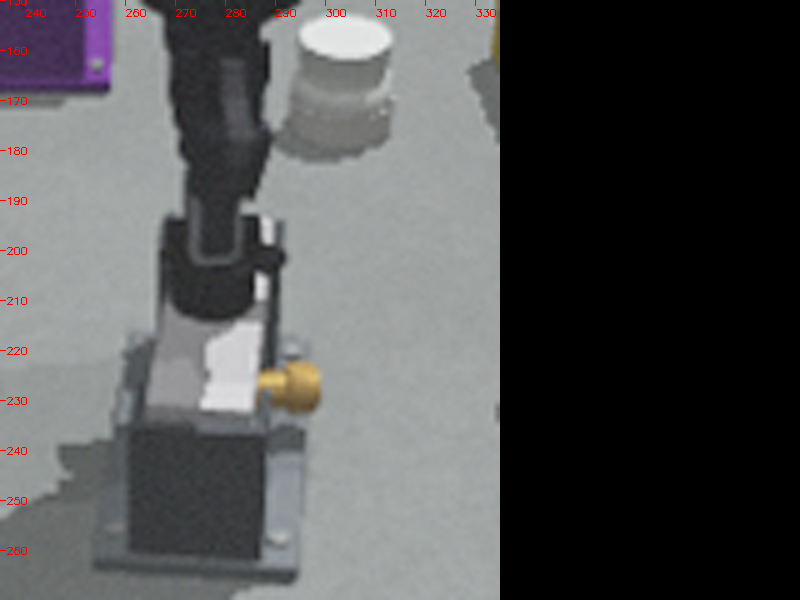

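The last picture shows the knob upright on the spindle (about (278,205)), nose towards the outlet, and the bar in place between the walls. The force rose to 19 N with no further travel, so the spindle is at its stop.

```bash
python3 -c "
from workcell import ticket;print(ticket.job_done())"
```

```text
the job is handed in; nothing more can be done
None
```

I handed the job in at about 17 s of robot time, with no pass or fail reported back: the bar lies on both supports and is released, and the gripper is holding the knob flat to flat on the spindle, pressed to its stop at about 19 N.

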